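Send the hippo hanger down the sloped rail and latch it

ROBOT

A 6-joint arm with a two-finger parallel gripper is mounted at the origin on the work surface. World frame = base frame: x ahead of the robot, y to its left, z up, the work surface at z = 0. Lengths are in mm, angles in rad, forces in N, time in s.
With the tool pointing down it reaches from about 300 to 775 mm from the base axis. Payload 14.6 kg.
Tool frame: the origin (TCP) lies where the fingers leave the gripper's body, on its centre line; the fingertips stand 97 mm ahead of it and the grasp point (between the pads) lies ahead of it (grip_depth is the z of the grasp point in the tool frame, in mm); z points along the fingers, y is the line along which they close (so a half turn about z gives the same grasp; the last joint's range is limited). The gripper opens to 94 mm and grips with 3 to 60 N. Pads are 16 mm wide; open, the fingers measure 119 mm over their backs; the gripper's body (75 mm by 177 mm) begins 78 mm behind the grasp point.
Start: joints at [1.213, 0.3, 1.521, -0, 1.321, -0.067], TCP at [157.693, 526.899, 302.646] pointing down, gripper open.
Joint ranges: [-3.03, 3.03], [-0.79, 2.21], [0.23, 2.52], [-1.04, 4.18], [0, 3.07], [-2.55, 2.55]. Speed limits (rad/s): [2.22, 2.22, 2.57, 3.14, 3.14, 3.14].

INTERFACE

Orientations are given as [roll, pitch, yaw] about the fixed x, y, z axes, in that order (R = Rz(yaw) Ry(pitch) Rx(roll)).
In Python, from cell import read_state, camera, sign_off, regions_of, spot_point, grip_depth gives the robot as it stands. The module is installed in compiled form; this text tells all that it offers.
- The arm moves only by the tool send_rows, never from a script. Its argument "series" is a list of rows, each a list of 3 entries, a list of its own where there are three numbers: the shift along the world's x, y, z in mm, then the turn about the world's z in degrees, then the closure, from -1 (fully open) to 1 (shut), so that 0 is half open. A call has 1 to 12 rows; each row shifts and turns the commanded pose from where the row before left it; what a row does not reach is not made up. A row lasts 1/10 s, in which the tool goes at most 50 mm and 8.59 degrees, less where a joint would pass 70% of its speed; a pose out of reach is approached as far as the arm can. A call is refused whole if a number of a shift passes 50 or a number of a turn 8.59, either way. A call with a gripper value outside its range is refused whole. The fingers move at their own pace and stop on an object; "squeeze" is the grip in N (left out, the last holds). Time passes only in rows, so rows that do not move let the fingers close. It gives the time, the measured TCP pose, the force, the opening and the grip force at its end, in the units of the state.
- read_state(): the state, without advancing time (a new reading comes with each control period).
- camera(name): name is "scene" or "top" or "wrist"; returns a dict with "color" (384x512x3 uint8, blue, green, red), "fx", "fy", "cx", "cy" (pixels), "dist" ([k1, k2, p1, p2, k3] as OpenCV has them; the pictures are not rectified), "camera_from_world" (4x4, takes a point from world to camera coordinates). Camera axes: x right, y down, z forward; pixel columns grow to the right and rows downward; lengths in mm; the calibration is good to about 2 mm. A picture is of the moment at which its call begins. There is no depth.
- sign_off(): hands the job in; it is judged then, once.
Trained networks look in a picture, given as the dict that the camera call returned (one of the last four; its "shot" number tells which), for a name from the list of things; names that differ only in an ending like _2 or _b are one class to them, and where a whole thing is asked for, a point or a joint stands for the part that bears it (a point fixed in the world has none). Each returns a list of dicts, best first, with "confidence" (0 to 1); they miss things now and then, are a little off and sometimes report something else, mostly with a low value. They report only what shows in the picture. A call takes as long as a camera call. They do not tell look-alikes from the thing itself.
- regions_of(thing, picture): "mask" (384x512 bool, what is visible of it).
- spot_point(thing, picture): "point" ([x, y, z] in mm, in the coordinates of the camera as it stood for that picture, good to about 4 mm: a listed point, or the origin of a listed thing).
The state is a dict: "clock": time; "joints": joint angles; "qd": joint speeds; "effort": joint torques, N m; "eef_pos": TCP position; "eef_rot": TCP orientation; "wrist_force": force on the tool from outside, world axes, zero at the start; "moment": the same for the moment, N m; "finger_gap": finger opening in mm; "finger_force": force on a finger pad.
Only numpy, scipy, OpenCV 4.12 (cv2) and the standard library are available. Lean on these libraries where they do the work, as an engineer would, in place of code of your own. Each camera call takes 0.05 s, during which the arm holds its last target. There are 200 camera calls.

TASK

Pick up the roller hanger that carries the soapstone hippo and hang its two rollers on the upper end of the sloped rail, then let go so that it rolls down on its own until it comes to rest at the yellow catch. Then push it gently onwards from behind until the catch snaps down behind its steel nose pin and holds it, hanging, against the sprung rubber stop. Do not ram it, and leave the vise with the giraffe, the bird, the punch and the drill as they are.

Things in the scene. Friction and masses are not known exactly. Their poses are not given: they have to be found in the camera images.
- carrier: Loose roller hanger, about 0.64 kg (hidden, 0.85 to 1.2 times). Tray 110 x 70 x 5 mm with a soapstone hippo fixed on it (top at z 63). Origin: centre of the tray's underside; x = direction of travel, z up. A plate 4 mm thick, up to 80 mm wide, rises on the +y side (y 34 to 38) to z 165: it is open towards -y, where the rail enters between hippo and rollers. Stands on its tray at the start.
- hang (a point): Point on the hanger at (0, 0, 118 mm) of carrier, same axes, midway between the lowest points of its two rollers' treads: properly hung it lies on the centre line of the rail's top face, x along the rail downhill. Rollers at x -30 and +30, z 130: tread radius 12, 20 mm wide between brass flanges of radius 18 (6 mm below the tread, up to z 148).
- handle (a point): Centre of the hanger's wooden handle, at (0, 0, 188.5 mm) of carrier, over the centre of mass: 60 mm long along x, 16 mm thick along y, 42 mm tall (z 167.5 to 209.5), to grip from above across y. Under it lies a top plate (z 162.5 to 167.5, x -30 to 30, y -14 to 38).
- rear (a point): Point to push on: the flat rear end of handle and top plate, at (-30, 0, 175 mm) of carrier; the face spans z 162.5 to 209.5 and 16 mm across y, and is free from behind and above (the rear roller reaches back to x -48 but only up to z 148).
- pin (a point): Middle of the hanger's steel nose pin, at (85, 0, 168 mm) of carrier: a cross pin 16 mm thick, 24 mm long along y, on a nose bar 6 mm thick; its front, at x 93, meets the stop pad.
- track: The rail, fixed: steel bar 12 mm wide (y), 20 mm deep, x = -280 (upper end) to 270 mm. Origin on the centre line of its top face; x runs downhill along the bar, 0.125 rad below level; z is the top face's normal; +y is the robot's side, where the hanger's plate goes. Posts at x -250 (22 mm thick) and 235, free all round between. It carries a red head with the catch and stop near the lower end.
- load (a point): Point on the rail's top centre line at x = -130 mm of track, same axes: hang the hanger with hang within about 20 mm of it along the rail. Let go, it rolls on damped rollers at about 0.1 m/s to the catch. The red head is clamped with its front face anywhere from x = 190 to 220 mm of track (differs each time, not reported: see or feel it).
- latch (a joint): Yellow catch on the head: a sprung, hinged tooth 42 mm wide with a ramp, above the nose pin's path; 0 = down, grows as it lifts (rad). The hanger comes to rest with its pin at this ramp; pushed on downhill along the rail (up to 40 mm more), the pin lifts it about 0.11 rad at some 6 to 10 N, then the push goes easy, and it snaps down again (below 0.03) behind the pin.
- buffer (a joint): Rubber stop pad, 20 mm across, on the head at the nose pin's height; 0 = out, grows as it is pressed downhill, up to 0.009 m where it is solid. 800 N/m with 1.6 N preload. The catch snaps at about 0.004 m and then holds the pad in by about that much; a push that has risen to 12 to 16 N there is enough; the pad is then at its end.
- vise: Blue bench vise with a cream half-carved giraffe, 230 mm tall, fixed; bystander. Origin: centre of its underside.
- bird: Pink soapstone bird, 120 mm long, 75 mm high, loose; bystander. Origin: centre of its foot.
- punch: Steel centre punch, 120 mm long, 14 mm thick, lying, loose; bystander. Origin under its middle.
- drill: Hand drill with wooden handle and brass gear, 285 mm long, 85 mm high, lying, loose; bystander. Origin on the table under it, 120 mm from the handle's end.
Not all that is in view belongs to the job. What is meant by the carrier is not orange or purple, and is the larger of those in its own colour.

How it is judged (in metres and radians):
On the way, in this order (a step that is already met when the one before it is completed fails the run):
1. the hanger hangs on the upper end of the rail, let go (y of hang in the frame of track between -0.009 and 0.009 m and z of hang in the frame of track between -0.004 and 0.005 m and x of hang in the frame of track between -0.2 and -0.07 m and contact force between the fingers and carrier below 0.05 N), for 0.15 s.
2. it rolls past the middle of the rail on its own (y of hang in the frame of track between -0.009 and 0.009 m and z of hang in the frame of track between -0.004 and 0.005 m and x of hang in the frame of track between -0.03 and 0.03 m and contact force between the fingers and carrier below 0.05 N), for 0.15 s.
3. it rests at the catch, untouched (y of hang in the frame of track between -0.009 and 0.009 m and z of hang in the frame of track between -0.004 and 0.005 m and x of hang in the frame of track between 0.03 and 0.13 m and contact force between the fingers and carrier below 0.05 N and linear speed of carrier below 0.02 m/s and value of joint buffer below 0.0015 m), for 0.2 s.
At the end, for the whole second after the job is handed in: The hanger hangs on the rail by both rollers (hang within 9 mm sideways and 5 mm in height of the rail's top line), at rest and untouched, with the catch down (below 0.06 rad) behind its nose pin and the stop pad still held in by more than 2 mm (y of hang in the frame of track between -0.009 and 0.009 m and z of hang in the frame of track between -0.004 and 0.005 m and x of hang in the frame of track between 0.06 and 0.14 m and contact force between the fingers and carrier below 0.05 N and value of joint buffer above 0.002 m and value of joint latch below 0.06 rad and linear speed of carrier below 0.02 m/s).
It fails at once if the hanger is rammed or slammed against rail, catch or stop (over 45 N) (contact force between carrier and track above 45 N).
It fails at once if the hanger is tipped over (more than 35 degrees) (angle between carrier's own z axis and vertical above 0.61 rad).
It fails at once if a bystander is moved by more than 25 mm, or the vise struck (distance of any of bird, punch, drill from where it was at the start of the episode above 0.025 m or contact force between vise and the arm above 8 N or contact force between vise and the fingers above 8 N).
It also fails if it takes over 61 s, if anything falls off the work surface, if the arm or the gripper's body presses on something with over 40 N, if the wrist force passes 120 N, or if a joint passes its speed limit or range.

## Working session

There is one attempt and no reset: what is moved stays moved. The work goes in short steps, Python scripts to look and compute and a tool call to move; the robot and the scene stay as the last step left them, time stands still between calls to the robot, and variables do not carry over. Pictures are saved under pics/ and viewed, at most 10 in all, crops included, and the job is handed in when it is done.

Besides the shell and the picture viewer there is one more tool, called as a command line: name --argument value ..., lists and objects as JSON in quotes. send_rows: Moves the arm, as the interface text tells. Its arguments: {"type":"object","properties":{"series":{"type":"array"},"squeeze":{"type":"number"}},"required":["series"]}

```bash
mkdir -p pics; cat > h.py <<'E'
import numpy as np, cv2
from cell import read_state, camera, sign_off, regions_of, spot_point, grip_depth
def w(p,c):
    T=np.linalg.inv(c["camera_from_world"]); return (T@np.r_[p,1])[:3]
def px(P,c):
    q=(c["camera_from_world"]@np.r_[P,1])[:3]
    K=np.array([[c["fx"],0,c["cx"]],[0,c["fy"],c["cy"]],[0,0,1.]])
    return cv2.projectPoints(q.reshape(1,3),np.zeros(3),np.zeros(3),K,np.array(c["dist"]))[0].ravel()
def ray(u,c):
    K=np.array([[c["fx"],0,c["cx"]],[0,c["fy"],c["cy"]],[0,0,1.]])
    n=cv2.undistortPoints(np.array([[u]],float),K,np.array(c["dist"])).ravel()
    T=np.linalg.inv(c["camera_from_world"]); d=T[:3,:3]@np.r_[n,1]; return T[:3,3],d/np.linalg.norm(d)
def tri(us,cs):
    A=np.zeros((3,3));b=np.zeros(3)
    for u,c in zip(us,cs):
        o,d=ray(u,c);M=np.eye(3)-np.outer(d,d);A+=M;b+=M@o
    return np.linalg.solve(A,b)
E
python3 - <<'E'
from h import *
print(grip_depth() if callable(grip_depth) else grip_depth); s=read_state(); print(s)
np.set_printoptions(precision=1,suppress=True)
ims=[]
for n in("scene","top"):
    c=camera(n); ims.append(c["color"]); print(n,"cam at",np.linalg.inv(c["camera_from_world"])[:3,3])
    for t in("carrier","hang","handle","rear","pin","track","load","latch","buffer","vise","bird","punch","drill"):
        try: print(t,[(w(r["point"],c),px(w(r["point"],c),c),round(r["confidence"],2)) for r in spot_point(t,c)[:4]])
        except Exception as e: print(t,e)
for i,im in enumerate(ims): cv2.imwrite(f"pics/a{i}.png",cv2.resize(im,(800,600)))
E
```

```text
78.39999999999999
{'clock': 0.0, 'joints': array([ 1.21338908e+00,  3.00437555e-01,  1.52158875e+00, -1.27444105e-05,
        1.32070902e+00, -6.66000664e-02]), 'qd': array([-0.00084587, -0.00023158, -0.00180384,  0.00083713,  0.0002824 ,
       -0.00150229]), 'effort': array([-2.60653462e-03, -5.31811845e+01, -3.52734232e+01,  7.07268412e-02,
        2.45956139e-02, -6.98051076e-05]), 'eef_pos': array([157.64872533, 526.75756475, 302.10142547]), 'eef_rot': array([-3.14045169e+00, -6.37293218e-05,  2.85078859e+00]), 'wrist_force': array([-0.26682007, -0.57300968, -0.08674311]), 'moment': array([ 0.04063386, -0.00176974, -0.01662703]), 'finger_force': 0.0, 'finger_gap': 94.04781732213775}
scene cam at [1554.3 -411.3 1220.1]
carrier [(array([ 311. , -275.3,    1.4]), array([132.7, 203.3]), 0.89), (array([454.2, -79.6,  -1.6]), array([201.2, 215.4]), 0.88), (array([482.6,  98.6,   3.9]), array([253.3, 204.7]), 0.8), (array([ 302.3, -124. ,    0.8]), array([174.3, 189.6]), 0.57)]
hang [(array([ 310.7, -272.3,  122.8]), array([127.9, 176.8]), 0.83), (array([ 307.2, -125.9,   90.2]), array
[... 2705 characters left out ...]
   8.3, 171. ]), array([270.9, 216.8]), 0.67), (array([630.2,  23.6, 175.3]), array([265.4, 159.2]), 0.61)]
track [(array([628.4,  21.4, 174. ]), array([266.1, 159.9]), 0.65)]
load [(array([ 615.4, -104.9,  189.7]), array([305.4, 162.2]), 0.58)]
latch it knows: bird, carrier, drill, handle, hang, load, pin, punch, rear, track, vise
buffer it knows: bird, carrier, drill, handle, hang, load, pin, punch, rear, track, vise
vise [(array([511.4, 534.8,  -1.9]), array([127.3, 204. ]), 0.73), (array([ 460.7, -105.3,  176.7]), array([306.6, 210.4]), 0.42)]
bird [(array([ 509.1, -363.1,    2.4]), array([369.1, 203.1]), 0.66)]
punch []
drill [(array([782.4,  68.6,  -1.8]), array([252.2, 133.5]), 0.57)]
```

View pics/a0.png

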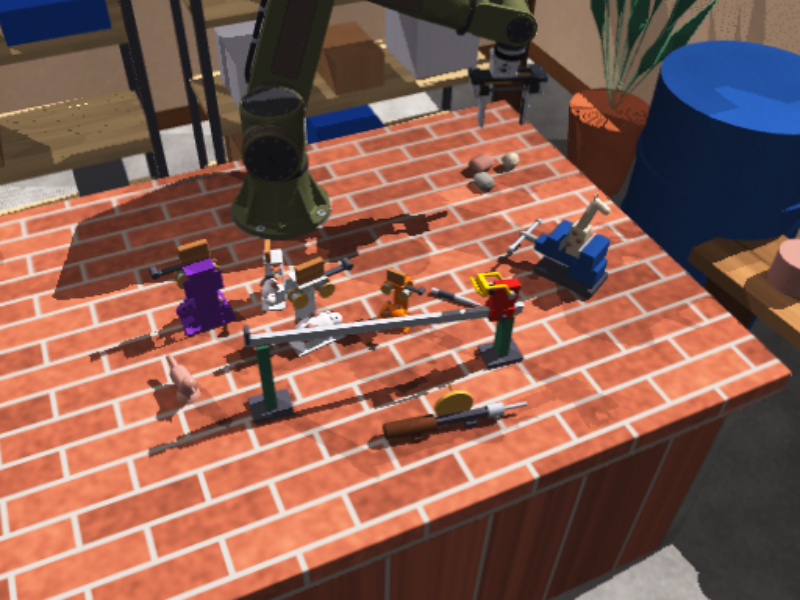

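View pics/a1.png

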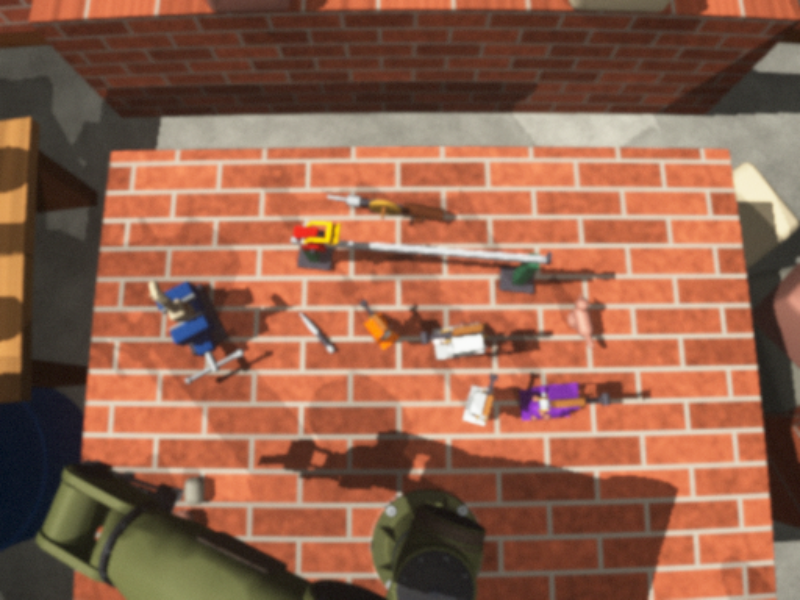

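In the scene picture (800x600), four hangers show: purple at (203,290), small white at (272,285), large white at (312,300) and orange at (397,295). In the top picture the large white one is at (460,342). It fits best: not orange or purple, and its handle z is about 190, against 137 for the small white one. The rail runs from (548,259), its upper end, to (330,240), at the head, in the top view.

```bash
python3 - <<'E'
from h import *
np.set_printoptions(precision=1,suppress=True)
a=camera("scene");b=camera("top")
A=cv2.resize(a["color"][140:250,120:350],None,fx=3.4,fy=3.4,interpolation=cv2.INTER_CUBIC)[:,:782]
B=cv2.resize(b["color"][130:270,190:370],None,fx=3.4/1.6,fy=3.4/1.6,interpolation=cv2.INTER_CUBIC)
B=cv2.copyMakeBorder(B,0,0,0,A.shape[1]-B.shape[1],cv2.BORDER_CONSTANT)
im=np.vstack([A,B])[:600]
cv2.imwrite("pics/b.png",im); print(im.shape)
for c in(a,b):
    m=regions_of("track",c)
    for r in m[:2]:
        ys,xs=np.nonzero(r["mask"]); print(r["confidence"],xs.min(),xs.max(),ys.min(),ys.max(),len(xs))
E
```

```text
(600, 782, 3)
0.92 156 333 174 222 1817
0.8 187 352 142 169 1292
```

View pics/b.png

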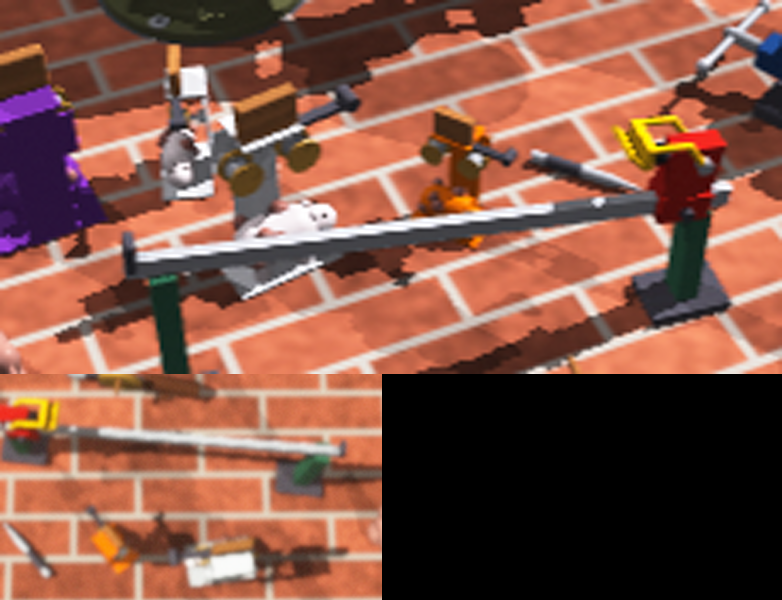

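send_rows --series '[[[30,-50,0],-8,-1],[[30,-50,0],-8,-1],[[30,-50,10],-8,-1],[[30,-50,10],-8,-1],[[30,-50,10],-8,-1],[[30,-50,10],-8,-1],[[30,-50,10],-8,-1],[[20,-50,10],-8,-1],[[20,-50,0],-6,-1],[[20,-50,0],0,-1],[[0,-50,0],0,-1],[[0,-30,0],0,-1]]'

```text
clock: 2.6
eef_pos: [391.1, 8.7, 354.1]
eef_rot: [3.142, 0.0, 1.627]
wrist_force: [0.9, 0.9, -0.0]
finger_gap: 93.6
finger_force: 0.0
```

The crop confirms it. The large white hanger, with a brown handle at (265,115) and brass rollers facing the rail, is the carrier; the small white one at (185,120) and the orange and purple ones are look-alikes. The rail runs from its dark end at (130,255) to the red head at (690,170).

```bash
cat > look.py <<'E'
from h import *
import sys
np.set_printoptions(precision=1,suppress=True)
c=camera("wrist"); T=np.linalg.inv(c["camera_from_world"]); print("cam",T[:3,3],"z",T[:3,2],"x",T[:3,0])
for t in sys.argv[2:]:
    print(t,[(w(r["point"],c),px(w(r["point"],c),c),round(r["confidence"],2)) for r in spot_point(t,c)[:4]])
cv2.imwrite(f"pics/{sys.argv[1]}.png",cv2.resize(c["color"],(768,576)))
np.save(f"{sys.argv[1]}.npy",{k:c[k] for k in c},allow_pickle=True)
E
python3 look.py w1 carrier handle rear pin hang load track
```

```text
cam [386.9  93.8 436.7] z [ 0.  -0.3 -1. ] x [1.  0.1 0. ]
carrier [(array([456.4, -72.6,   2.9]), array([299.7, 217.5]), 0.92), (array([ 308.2, -124.6,    2.2]), array([203.2, 243. ]), 0.75), (array([ 315.8, -276.4,    4.3]), array([207.5, 323.2]), 0.64)]
handle [(array([ 309.7, -118.9,  139.5]), array([182.9, 291.9]), 0.89), (array([481.3, 100.6, 133.3]), array([358.7, 100.7]), 0.76), (array([458.6, -79.6, 188.7]), array([325.1, 295.2]), 0.55)]
rear [(array([ 286.5, -112.6,  127.3]), array([165.6, 280.1]), 0.73), (array([ 464.1, -105.1,  177. ]), array([325. , 309.8]), 0.67), (array([465.9,  86.3, 121.2]), array([338. , 114.5]), 0.67)]
pin [(array([ 368.8, -136.3,  126.5]), array([234.9, 300.4]), 0.69), (array([529.4, 139.8, 116.8]), array([406.9,  63.1]), 0.58), (array([444.2,   5.3, 166.6]), array([316. , 203.3]), 0.57)]
hang [(array([ 312.1, -119.2,   86.7]), array([194.5, 268.2]), 0.93), (array([ 313.8, -277.1,  123.6]), array([191.6, 384.2]), 0.84), (array([457.5, -76. , 120. ]), array([312.6, 256.8]), 0.65), (array([480.5,  98.4,  81. ]), array([343.4, 102.9]), 0.63)]
load []
track []
```

View pics/w1.png

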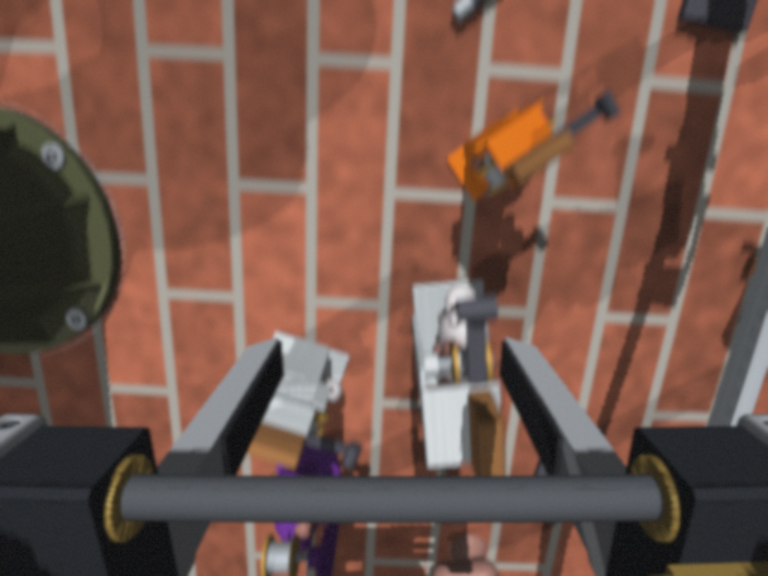

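The wrist view shows the tall white hanger's handle at (488,430), its nose pin at (475,305) and the rail at the right edge (750,350). Next I look at the rail from two places.

send_rows --series '[[[40,20,10],0,-1],[[40,20,10],0,-1],[[30,0,0],0,-1],[[0,0,0],0,-1],[[0,0,0],0,-1]]'

```text
clock: 3.5
eef_pos: [501.2, 52.1, 373.4]
eef_rot: [-3.14, -0.0, 1.63]
wrist_force: [-0.2, -0.1, -0.0]
finger_gap: 94.2
finger_force: 0.0
```

```bash
python3 look.py w2 track load pin handle rear
```

```text
cam [496.9 137.2 456. ] z [ 0.  -0.3 -1. ] x [ 1.   0.1 -0. ]
track [(array([634. ,  29.9, 179.3]), array([392.6, 223.9]), 0.71)]
load [(array([ 615.5, -100.3,  188.7]), array([356.6, 336.8]), 0.84)]
pin [(array([529.6, 137.5, 118. ]), array([291.6, 103.8]), 0.74), (array([444.5,   5.8, 166.7]), array([203.2, 230.7]), 0.7)]
handle [(array([483.2, 103.7, 133.2]), array([246.2, 134.3]), 0.96), (array([457.6, -77.1, 187.5]), array([211.9, 311.3]), 0.95), (array([ 308.7, -121.6,  138. ]), array([ 99.9, 307.8]), 0.91)]
rear [(array([ 462.2, -109.8,  171.8]), array([217.8, 326.3]), 0.79), (array([637.5,  26.7, 181.3]), array([396.3, 227.8]), 0.75), (array([ 288.2, -112.7,  126.6]), array([ 87.9, 295.3]), 0.74), (array([467.5,  90.1, 122.2]), array([231.9, 144.9]), 0.6)]
```

send_rows --series '[[[0,-40,0],0,-1],[[0,-40,0],0,-1],[[0,-40,0],0,-1],[[0,0,0],0,-1],[[0,0,0],0,-1]]'

```text
clock: 4.3
eef_pos: [501.0, -69.0, 374.2]
eef_rot: [3.141, -0.0, 1.627]
wrist_force: [-0.3, 0.7, -0.8]
finger_gap: 94.5
finger_force: 0.0
```

```bash
python3 look.py w3 track load pin handle rear; python3 - <<'E'
import cv2,numpy as np
a=cv2.imread("pics/w2.png");b=cv2.imread("pics/w3.png")
cv2.imwrite("pics/w23.png",np.hstack([a[:,368:],b[:,368:]]))
E
```

```text
cam [496.8  16.  456.8] z [ 0.  -0.3 -1. ] x [1.  0.1 0. ]
track [(array([636.6,  26.4, 179.5]), array([418.7, 100. ]), 0.85)]
load [(array([ 615.1, -100. ,  189. ]), array([375.6, 234.3]), 0.67)]
pin [(array([ 369.5, -139.6,  126.5]), array([146.6, 232.1]), 0.71), (array([443.1,   8.7, 168.1]), array([201.9, 107.1]), 0.62)]
handle [(array([ 306.6, -123.7,  134.7]), array([ 89.3, 219.3]), 0.87), (array([458.2, -77.2, 190.6]), array([213.4, 204. ]), 0.83), (array([482.7, 103.6, 132.7]), array([251. ,   6.4]), 0.71)]
rear [(array([ 286.3, -113.6,  125.3]), array([ 75.6, 207.4]), 0.97), (array([ 463.7, -111.5,  177.6]), array([220.5, 232.4]), 0.88), (array([465. ,  90.1, 121.4]), array([232.9,  23.7]), 0.77), (array([635.5,  26.1, 177.6]), array([416.4, 100.3]), 0.26)]
```

View pics/w23.png

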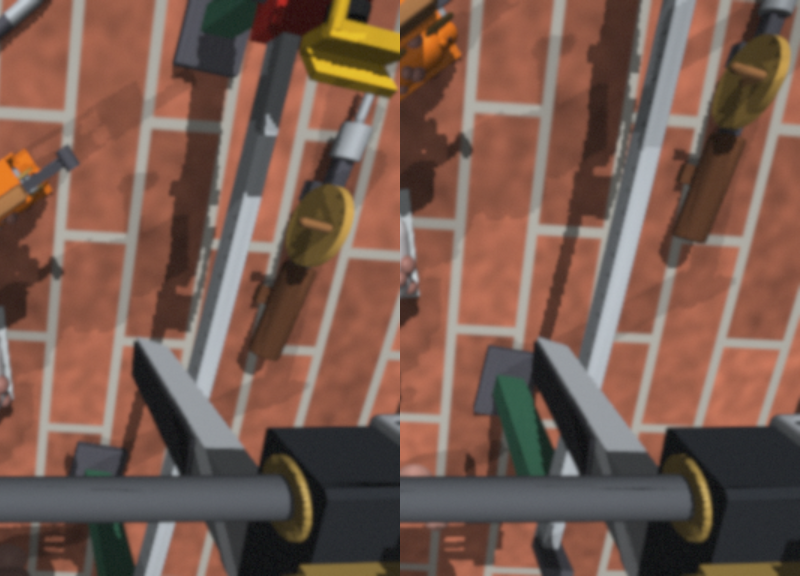

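Left half (w2): the rail's top face runs from (280,60) to (150,560), with the red and yellow head at (340,40). Right half (w3): it runs from (675,20) to (555,530). I fit its centre line from the bright top-face edges in both views.

```bash
cat > rail.py <<'E'
from h import *
from scipy.optimize import least_squares
np.set_printoptions(precision=2,suppress=True)
W=[np.load(f"w{i}.npy",allow_pickle=True).item() for i in(2,3)]
def P(t,s,p):  # t along, s lateral offset (+y robot side)
    x0,yaw,z0=p; c=np.cos(.125)
    return np.array([x0+t*c*np.cos(yaw)-s*np.sin(yaw), t*c*np.sin(yaw)+s*np.cos(yaw), z0-t*np.sin(.125)])
p0=[630.,np.arctan2(126,19),181.]
obs=[]
for k,(c,ts) in enumerate(zip(W,[np.arange(-90,-5,8),np.arange(-100,60,8)])):
    g=cv2.cvtColor(c["color"],cv2.COLOR_BGR2GRAY).astype(float)
    for t in ts:
        u=px(P(t,0,p0),c)
        xs=np.arange(u[0]-16,u[0]+16.01,.25)
        row=cv2.remap(g,xs[None].astype(np.float32),np.full((1,len(xs)),u[1],np.float32),cv2.INTER_LINEAR).ravel()
        d=np.gradient(cv2.GaussianBlur(row[None],(0,0),3).ravel())
        mid=len(xs)//2
        i=np.argmax(d); j=i+np.argmin(d[i:]) 
        w_=xs[j]-xs[i]
        obs.append((k,t,u[1],xs[i],xs[j])); print(k,t,u,round(xs[i]-u[0],1),round(xs[j]-u[0],1),d[i].round(1),d[j].round(1))
def at_row(s,row,c,p):
    # find u where edge s crosses row
    a,b=-200.,150.
    for _ in range(30):
        m=(a+b)/2
        if px(P(m,s,p),c)[1]>row:a=m
        else:b=m
    return px(P(m,s,p),c)[0]
def res(p):
    r=[]
    for k,t,row,l,h in obs:
        r+=[at_row(6,row,W[k],p)-l, at_row(-6,row,W[k],p)-h]
    return np.array(r)
s=least_squares(res,p0,x_scale=[1,.01,1],loss="soft_l1",diff_step=1e-5)
print(s.x,np.degrees(s.x[1])); r=s.fun if False else res(s.x).reshape(-1,2); print(np.median(abs(r),0)); print(r.T)
E
python3 rail.py
```

```text
0 -90 [360.48 330.15] -9.5 -2.8 0.3 -0.2
0 -82 [362.49 323.51] 12.5 14.2 0.1 -0.1
0 -74 [364.51 316.8 ] -5.0 -0.2 3.8 -4.7
0 -66 [366.55 310.03] 10.8 16.0 2.3 0.0
0 -58 [368.61 303.19] 6.5 14.5 3.3 -2.0
0 -50 [370.68 296.28] 9.2 15.0 4.2 -0.1
0 -42 [372.76 289.31] 2.5 12.2 6.0 -0.2
0 -34 [374.86 282.28] -4.2 5.5 6.5 -0.2
0 -26 [376.97 275.17] -10.2 13.5 6.5 -3.8
0 -18 [379.1 268. ] -15.0 6.0 2.7 -3.4
0 -10 [381.23 260.77] -1.2 4.2 2.3 -5.8
1 -100 [377.72 234.47] -5.0 7.5 7.5 -5.3
1 -92 [379.96 226.52] -5.2 6.5 7.0 -3.0
1 -84 [382.22 218.5 ] -5.5 7.0 7.0 -6.2
1 -76 [384.49 210.4 ] -5.8 6.8 7.8 -6.7
1 -68 [386.77 202.23] -6.0 6.5 7.1 -6.3
1 -60 [389.07 193.99] -6.2 6.2 7.1 -5.9
1 -52 [391.38 185.68] -6.5 6.0 7.2 -6.3
1 -44 [393.71 177.29] -6.8 5.8 6.9 -5.8
1 -36 [396.04 168.83] -7.2 5.8 7.5 -6.0
1 -28 [398.39 160.3 ] -7.5 5.2 6.7 -5.4
1 -20 [400.75 151.7 ] -7.8 5.0 6.7 -5.2
1 -12 [403.13 143.03] -8.0 4.8 7.4 -6.3
1 -4 [405.51 134.29] -8.2 4.8 7.2 -6.0
1 4 [407.9  125.48] -8.5 4.5 7.6 -5.6
1 12 [410.31 116.6 ] -8.8 4.2 6.9 -5.7
1 20 [412.72 107.66] -9.0 4.0 6.9 -5.0
1 28 [415.14  98.66] -8.8 3.8 6.6 -4.6
1 36 [417.57  89.59] -9.5 3.5 6.5 -4.8
1 44 [420.01  80.45] -10.0 -5.0 6.8 -0.2
1 52 [422.45  71.26] -10.0 3.0 7.0 -2.8
[626.59   1.45 184.78] 83.19155409408185
[0.16 0.5 ]
[[  5.   -17.25   0.   -16.   -12.01 -15.01  -8.52  -2.03   3.7    8.19
   -5.83   0.19   0.16   0.13   0.1    0.07   0.03  -0.01  -0.05   0.16
    0.12   0.07   0.03  -0.02  -0.07  -0.13  -0.18  -0.74  -0.29  -0.1
   -0.41]
 [  9.58  -7.62   6.68  -9.77  -8.48  -9.18  -6.64  -0.1   -8.31  -1.03
    0.5    0.35   1.13   0.41   0.43   0.45   0.47   0.49   0.5    0.27
    0.53   0.53   0.54   0.29   0.29   0.29   0.29   0.28   0.28   8.52
    0.25]]
```

```bash
sed -i 's/np.arange(-90,-5,8)/np.arange(0,100,6)/; s/print(k,t,u,/0 and print(k,t,u,/' rail.py
sed -i 's/p0=\[630.*/p0=[626.6,1.452,183.]/; s/u\[0\]-16,u\[0\]+16.01/u[0]-13,u[0]+13.01/' rail.py
python3 rail.py
python3 - <<'E'
from rail import *
p=s.x
for y in (-100.2,26.4):
    t=y/np.cos(.125)/np.sin(p[1]); print(y,P(t,0,p))
E
```

```text
[630.65   1.45 176.12] 83.07137278900753
[0.1 0.1]
[[-0.21  0.03  0.03  0.02  0.02  0.02  0.01  0.01  0.    0.   -0.   -0.
  -0.01 -0.01 -0.01 -0.01 -0.02  0.17 -0.08  0.16 -0.1  -0.1  -0.11 -0.11
  -0.12  0.12  0.12  0.11  0.11  0.11  0.1  -0.15 -0.15 -0.41 -0.16  0.09
  -0.16]
 [-0.17 -0.13 -0.1  -0.07 -0.03 -0.   -0.22  0.06 -0.15 -0.12 -0.09 -0.05
  -0.02 -0.24  0.05  0.33 -0.14 -0.05  0.24  0.04 -0.16 -0.11 -0.07 -0.02
   0.03 -0.17  0.12  0.17  0.22  0.02  0.06  0.11 -0.09  0.21  0.    7.8
   0.09]]
[630.65   1.45 176.12] 83.07137278900753
[0.1 0.1]
[[-0.21  0.03  0.03  0.02  0.02  0.02  0.01  0.01  0.    0.   -0.   -0.
  -0.01 -0.01 -0.01 -0.01 -0.02  0.17 -0.08  0.16 -0.1  -0.1  -0.11 -0.11
  -0.12  0.12  0.12  0.11  0.11  0.11  0.1  -0.15 -0.15 -0.41 -0.16  0.09
  -0.16]
 [-0.17 -0.13 -0.1  -0.07 -0.03 -0.   -0.22  0.06 -0.15 -0.12 -0.09 -0.05
  -0.02 -0.24  0.05  0.33 -0.14 -0.05  0.24  0.04 -0.16 -0.11 -0.07 -0.02
   0.03 -0.17  0.12  0.17  0.22  0.02  0.06  0.11 -0.09  0.21  0.    7.8
   0.09]]
-100.2 [ 618.48 -100.2   188.81]
26.4 [633.86  26.4  172.78]
```

```bash
cat > r2.py <<'E'
from rail import *
p=s.x; N0=len(obs)
for n in ("top","scene"):
    c=camera(n); W.append(c); k=len(W)-1
    g=cv2.cvtColor(c["color"],cv2.COLOR_BGR2GRAY).astype(np.float32)
    M=[]
    for t in np.arange(-200,120,10):
        u=px(P(t,0,p),c); v=px(P(t,6,p),c)-px(P(t,-6,p),c); wd=np.linalg.norm(v)
        # vertical profile
        q=np.arange(-10,10.01,.25)
        M.append(cv2.remap(g,np.full((1,len(q)),u[0],np.float32),(u[1]+q)[None].astype(np.float32),cv2.INTER_LINEAR).ravel())
    M=np.array(M)
    e=[px(P(t,sg,p),c) for t in(-200,100) for sg in(6,-6)]; print(n,e)
    for i in range(0,len(M),6): print(M[i][::2].astype(int))
E
python3 r2.py | tail -14
```

```text
232 223 189 114  67  67  66  66  66  66  68  73  75  71  72  83  90  90
  90  90  91  93 106]
[135 140 152 174 212 234 232 228 219 208 195 179 158 160 200 227 235 241
 242 210 124  70  69  68  68  67  67  68  73  78  83  83  75  64  47  36
  36  37  39  49  73]
[161 172 183 194 204 212 219 222 224 224 207 175 145 116 136 204 239 239
 238 236 193 109  67  67  68  68  67  66  63  59  58  60  62  62  63  63
  76 100 100  75  74]
[ 60  63  67  81  97 127 160 166 165 159 152 150 150 143 134 164 204 212
 214 168 112  87  70  67  67  66  66  71  77  69  57  68  83  79  71  86
 106 123 140 162 186]
[211 226 217 205 181 161 154 148 148 147 147 148 148 155 185 210 212 214
 219 208 130  66  66  66  66  67  67  74 111 145 172 193 186 182 189 193
 187 177 145 119 118]
```

```bash
cat >> r2.py <<'E'
    D=np.gradient(cv2.GaussianBlur(M,(0,0),sigmaX=2,sigmaY=.1),axis=1)
    R=[]
    for i,t in enumerate(np.arange(-200,120,10)):
        lo=np.abs(q)<5.1
        d=np.where(lo,D[i],0); a=q[np.argmax(d)]; b=q[np.argmin(d)]
        # predicted vertical edge positions at same column
        u=px(P(t,0,p),c); dd=(px(P(t+1,0,p),c)-u); 
        f=lambda sg:(lambda e:e[1]+(u[0]-e[0])*dd[1]/dd[0]-u[1])(px(P(t,sg,p),c))
        R.append([t,a,b,f(-6),f(6)])
    R=np.array(R); print(n,"EDGES"); print(R[::3]); print("med",np.median(R,0))
    # sensitivity to x0,z0 by 1 mm
    for dp in([1,0,0],[0,0,1]):
        u=px(P(0,0,p),c); u2=px(P(0,0,p+np.array(dp)),c); print(dp,u2-u)
E
python3 r2.py | grep -A14 -E "EDGES|^\[1, 0|^\[0, 0" | grep -vE "^ ?\[?[0-9 ]+$|^\[ *[0-9]+ +[0-9]+ +[0-9]+ +[0-9]+ +[0-9]+ +[0-9]+"
```

```text
top EDGES
[[-200.     -0.5    -5.     -1.81    1.82]
 [-170.     -2.5   -10.     -1.81    1.81]
 [-140.     -5.    -10.     -1.8     1.81]
 [-110.     -5.    -10.     -1.8     1.8 ]
 [ -80.      3.    -10.     -1.79    1.79]
 [ -50.      2.75    5.     -1.78    1.79]
 [ -20.     -4.75    2.75   -1.78    1.78]
 [  10.     -1.75    2.75   -1.77    1.78]
 [  40.     -1.5     2.75   -1.77    1.77]
 [  70.     -1.25    2.25   -1.76    1.76]
 [ 100.     -2.      2.75   -1.75    1.76]]
med [-45.    -2.     2.38  -1.78   1.79]
[1, 0, 0] [-0.  -0.3]
[0, 0, 1] [ 0.01 -0.08]
scene [array([176.03, 213.23]), array([176.86, 216.24]), array([275.78, 201.21]), array([277.12, 203.97])]
  64  64  64  63  61]
  90  90  91  93 106]
  37  38  38  48  73]
  76 100  99  75  74]
--
scene EDGES
[[-200.     -3.25   -0.25    1.56   -1.55]
 [-170.     -3.      0.      1.55   -1.54]
 [-140.     -2.75    0.25    1.54   -1.53]
 [-110.      5.     -0.25    1.53   -1.52]
 [ -80.     -3.     -0.25    1.52   -1.51]
 [ -50.     -3.      0.      1.51   -1.5 ]
 [ -20.     -2.75    0.25    1.5    -1.49]
 [  10.     -2.75    0.25    1.49   -1.49]
 [  40.     -2.25   -0.25    1.48   -1.48]
 [  70.     -3.     -0.25    1.47   -1.47]
 [ 100.      4.25    0.      1.47   -1.46]]
med [-45.    -2.75   0.     1.51  -1.5 ]
[1, 0, 0] [0.14 0.23]
[0, 0, 1] [ 0.   -0.24]
```

Scene, top and wrist views agree with the rail's top centre at about (616.5, -100, 192) at the load point, yaw 83.1°. The handle is at (458,-77.5), yaw about 99.4°. Now I grasp.

send_rows --series '[[[-43,-9,0],6.2,-1],[[0,0,-40],0,-1],[[0,0,-40],0,-1],[[0,0,-23],0,-1],[[0,0,0],0,-1],[[0,0,0],0,-1]]'

```text
clock: 5.4
eef_pos: [458.6, -77.6, 271.9]
eef_rot: [3.141, 0.0, 1.737]
wrist_force: [0.4, -0.2, 0.7]
finger_gap: 93.8
finger_force: 0.0
```

```bash
python3 look.py w4 handle pin rear
```

```text
cam [445.2   6.4 354.5] z [ 0.  -0.3 -1. ] x [1.  0.2 0. ]
handle [(array([ 305.9, -124.6,  139.9]), array([ 59.9, 243. ]), 0.92), (array([458.1, -77.1, 189.5]), array([258.8, 248.1]), 0.56), (array([ 509.8, -360.3,    2. ]), array([262.6, 364.3]), 0.3)]
pin [(array([ 368.6, -137.3,  123.8]), array([144.9, 259.3]), 0.75), (array([447. ,   6.6, 166.6]), array([263.6, 102.2]), 0.72)]
rear [(array([ 287.7, -114.1,  126.8]), array([ 47.6, 221. ]), 0.63)]
```

View pics/w4.png

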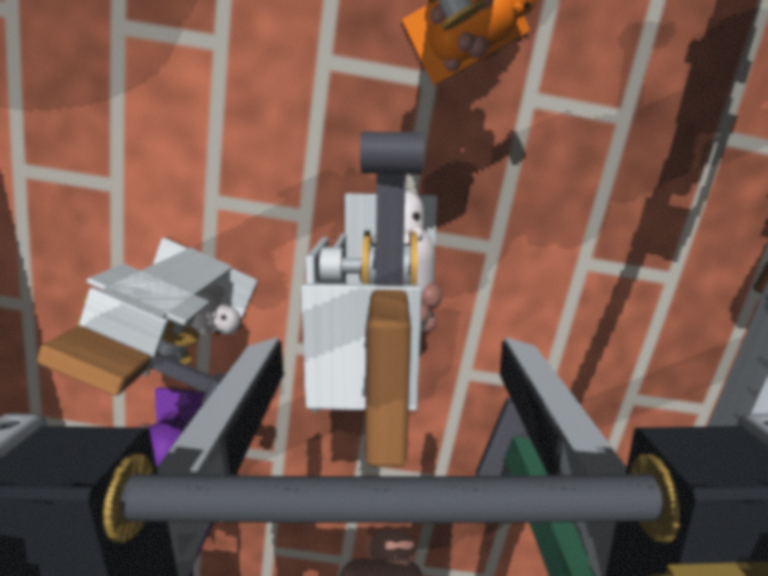

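The wrist view shows the handle at (388,380), centred and aligned between the fingers, with the pin at (392,150). I close and lift.

send_rows --series '[[[0,0,0],0,1],[[0,0,0],0,1],[[0,0,0],0,1],[[0,0,0],0,1],[[0,0,0],0,1],[[0,0,0],0,1],[[0,0,0],0,1],[[0,0,0],0,1]]' --squeeze 25

```text
clock: 6.4
eef_pos: [458.3, -77.6, 271.0]
eef_rot: [-3.142, 0.0, 1.737]
wrist_force: [-0.6, 0.5, -0.6]
finger_gap: 33.4
finger_force: 0.0
```

send_rows --series '[[[0,0,0],0,1],[[0,0,0],0,1],[[0,0,0],0,1],[[0,0,0],0,1],[[0,0,0],0,1],[[0,0,10],0,1],[[0,0,20],0,1],[[0,0,20],0,1],[[0,0,20],0,1],[[0,0,20],0,1],[[0,0,0],0,1],[[0,0,0],0,1]]' --squeeze 25

```text
clock: 7.6
eef_pos: [458.1, -77.6, 360.4]
eef_rot: [-3.141, -0.0, 1.737]
wrist_force: [0.3, -0.2, -8.1]
finger_gap: 15.6
finger_force: 25.0
```

```bash
python3 look.py w5 handle pin; python3 -c "
from h import *
for i in range(3): print(read_state()['wrist_force'])"
```

```text
cam [444.7   6.4 443.1] z [ 0.  -0.3 -1. ] x [ 1.   0.2 -0. ]
handle [(array([ 311.4, -270.8,  189.5]), array([ 93.9, 350.6]), 0.9), (array([ 311. , -120.5,  134.2]), array([119.7, 201.9]), 0.86), (array([483.6, 101.5, 129.8]), array([319.6,   4.3]), 0.7), (array([458.5, -78.8, 278.8]), array([259.9, 251.7]), 0.67)]
pin [(array([445.6,   8.2, 257.2]), array([262.8,  99.5]), 0.82), (array([ 367.4, -138.9,  127.6]), array([171.7, 223.3]), 0.66)]
[-0.19495748 -0.36769226 -6.57259288]
[-0.19495748 -0.36769226 -6.57259288]
[-0.19495748 -0.36769226 -6.57259288]
```

send_rows --series '[[[10,-5,0],-8.2,1],[[15,-10,0],-8.2,1],[[25,-7.4,0],0,1],[[25,0,0],0,1],[[25,0,0],0,1],[[25,0,0],0,1],[[15,0,0],0,1],[[10,0,0],0,1],[[8.4,0,0],0,1],[[0,0,0],0,1],[[0,0,0],0,1],[[0,0,0],0,1]]'

```text
clock: 8.95
eef_pos: [616.3, -100.1, 361.1]
eef_rot: [-3.141, -0.0, 1.451]
wrist_force: [0.5, -0.2, -6.8]
finger_gap: 15.7
finger_force: 25.0
```

```bash
python3 look.py w6 handle pin; python3 -c "
from h import *
s=read_state();print(s['wrist_force'],s['eef_pos'],s['eef_rot'],s['clock'])
a=camera('scene')
A=cv2.resize(a['color'][140:240,130:290],(800,500),interpolation=cv2.INTER_CUBIC);cv2.imwrite('pics/s6.png',A)"
```

```text
cam [627.1 -15.5 443.7] z [-0.  -0.3 -1. ] x [ 1.  -0.1  0. ]
handle [(array([ 618.7, -100. ,  281.7]), array([263.8, 251.2]), 0.87)]
pin [(array([630.9, -13.8, 260.8]), array([267. ,  98.4]), 0.91), (array([ 370.6, -139.4,  124. ]), array([ 56.9, 239.7]), 0.9)]
[-0.44538995 -0.79008797 -7.08151477] [ 616.43852201 -100.07656953  361.28522873] [3.14132222e+00 3.71601791e-05 1.45093308e+00] 9.1
```

View pics/s6.png

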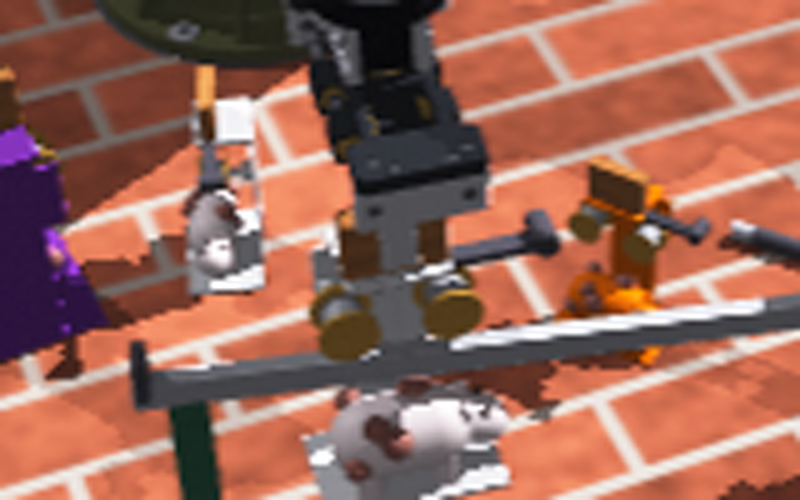

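The scene crop shows the rail, from (150,380) to (790,310), running between the brass rollers at (345,320) and (450,300) and the hippo at (420,420). I lower by feel.

send_rows --series '[[[0,0,-4],0,1],[[0,0,-3],0,1],[[0,0,-2],0,1],[[0,0,0],0,1],[[0,0,0],0,1]]' --squeeze 14

```text
clock: 9.65
eef_pos: [616.7, -100.0, 352.0]
eef_rot: [-3.142, -0.0, 1.451]
wrist_force: [-0.3, 0.7, -7.7]
finger_gap: 16.0
finger_force: 14.0
```

send_rows --series '[[[0,0,-2],0,1],[[0,0,0],0,1]]'

```text
clock: 9.85
eef_pos: [616.7, -100.0, 349.8]
eef_rot: [-3.141, -0.0, 1.451]
wrist_force: [-0.4, -0.8, -6.7]
finger_gap: 16.0
finger_force: 14.0
```

send_rows --series '[[[0,0,-2],0,1],[[0,0,0],0,1]]'

```text
clock: 10.05
eef_pos: [616.7, -100.0, 347.9]
eef_rot: [3.142, -0.0, 1.451]
wrist_force: [0.1, 0.1, -7.6]
finger_gap: 16.1
finger_force: 14.0
```

send_rows --series '[[[0,0,-2],0,1],[[0,0,0],0,1]]'

```text
clock: 10.25
eef_pos: [616.7, -100.0, 346.6]
eef_rot: [3.141, 0.0, 1.451]
wrist_force: [-0.5, 0.8, -0.3]
finger_gap: 16.2
finger_force: 14.0
```

Contact at TCP z of about 347 gives the rail top at about 190, which fits the treads and not the flanges. I lower a little more to let it pivot.

send_rows --series '[[[0,0,-1],0,1],[[0,0,0],0,1]]' --squeeze 8

```text
clock: 10.45
eef_pos: [616.7, -100.0, 345.0]
eef_rot: [3.141, 0.0, 1.451]
wrist_force: [-0.2, 0.2, -1.6]
finger_gap: 15.9
finger_force: 8.0
```

send_rows --series '[[[0,0,-1],0,1],[[0,0,0],0,1]]'

```text
clock: 10.65
eef_pos: [616.7, -100.0, 344.3]
eef_rot: [3.141, -0.0, 1.451]
wrist_force: [-1.3, 1.2, 2.0]
finger_gap: 15.8
finger_force: 8.0
```

send_rows --series '[[[0,0,-1],0,1],[[0,0,0],0,1]]'

```text
clock: 10.85
eef_pos: [616.8, -100.0, 344.2]
eef_rot: [3.14, 0.0, 1.451]
wrist_force: [-1.8, 1.1, 7.6]
finger_gap: 16.0
finger_force: 8.0
```

```bash
python3 look.py w7 handle pin; python3 -c "
from h import *
s=read_state();print(s['wrist_force'],s['eef_pos'],s['eef_rot'],s['clock'])
a=camera('scene')
A=cv2.resize(a['color'][140:240,130:290],(800,500),interpolation=cv2.INTER_CUBIC);cv2.imwrite('pics/s7.png',A)"
```

```text
cam [627.3 -15.4 426.8] z [-0.  -0.3 -1. ] x [ 1.  -0.1  0. ]
handle [(array([617.7, -99.6, 263.2]), array([260.9, 249.7]), 0.55), (array([780.8,  70.3,   2.5]), array([372.5,  17.9]), 0.25)]
pin [(array([ 368.5, -135.3,  127.2]), array([ 41.7, 244.6]), 0.94), (array([631.9, -20.9, 229.7]), array([268.4, 110.2]), 0.56)]
[-3.07843918  1.76139919  7.83920143] [ 616.76021803 -100.0124837   344.18407415] [3.13992809e+00 6.54882238e-05 1.45106356e+00] 11.0
```

View pics/s7.png

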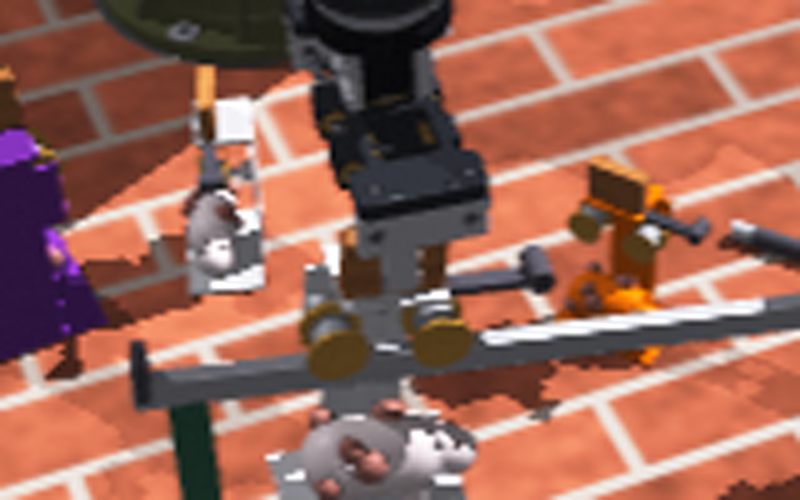

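The front flange now overlaps the rail at (445,340), the rear one at (335,355), and the pin has dropped by the tilt, so both rollers sit on the rail. I take off the pressure and let go.

send_rows --series '[[[0,0,1],0,1],[[0,0,0],0,1]]'

```text
clock: 11.25
eef_pos: [616.8, -100.0, 344.2]
eef_rot: [3.141, -0.0, 1.451]
wrist_force: [0.2, 1.6, 3.4]
finger_gap: 16.0
finger_force: 8.0
```

send_rows --series '[[[0,0,0],0,-1],[[0,0,0],0,-1],[[0,0,0],0,-1],[[0,0,0],0,-1],[[0,0,0],0,-1],[[0,0,0],0,-1]]'

```text
clock: 11.85
eef_pos: [616.7, -100.1, 344.0]
eef_rot: [-3.142, 0.0, 1.451]
wrist_force: [0.0, 0.3, 0.1]
finger_gap: 60.5
finger_force: 0.0
```

```bash
python3 look.py w8 handle pin rear; python3 -c "
from h import *
s=read_state();print(s['wrist_force'],s['eef_pos'],s['clock'])"
```

```text
cam [627.4 -15.5 426.6] z [-0.  -0.3 -1. ] x [ 1.  -0.1  0. ]
handle [(array([624. , -69.8, 258.9]), array([265.9, 199.3]), 0.79)]
pin [(array([630.8,  13.6, 225.1]), array([260.4,  52.7]), 0.69), (array([ 370.4, -139.4,  125. ]), array([ 46.3, 246.8]), 0.56)]
rear [(array([464.5,  92.1, 120.6]), array([68.7,  4.1]), 0.92)]
[ 0.34305734 -0.90139289  0.74398241] [ 616.70780184 -100.05979883  344.03825659] 12.05
```

It is rolling. I wait, raise and close the fingers.

send_rows --series '[[[0,0,0],0,-1],[[0,0,10],0,-1],[[0,0,20],0,-1],[[0,0,20],0,1],[[0,0,0],0,1],[[0,0,0],0,1],[[0,0,0],0,1],[[0,0,0],0,1],[[0,0,0],0,1],[[0,0,0],0,1],[[0,0,0],0,1],[[0,0,0],0,1]]'

```text
clock: 13.25
eef_pos: [616.7, -100.0, 394.0]
eef_rot: [-3.142, 0.0, 1.451]
wrist_force: [-1.0, 0.3, 0.8]
finger_gap: 25.3
finger_force: 0.0
```

send_rows --series '[[[0,0,0],0,1],[[0,0,0],0,1],[[0,0,0],0,1],[[0,0,0],0,1],[[0,0,0],0,1],[[0,0,0],0,1],[[0,0,0],0,1],[[0,0,0],0,1],[[0,0,0],0,1],[[0,0,0],0,1],[[0,0,0],0,1],[[0,0,0],0,1]]'

```text
clock: 14.45
eef_pos: [616.7, -100.0, 394.0]
eef_rot: [-3.142, -0.0, 1.451]
wrist_force: [0.9, 0.3, -0.2]
finger_gap: 0.4
finger_force: 0.0
```

```bash
python3 look.py w9 handle pin rear track; python3 - <<'E'
from h import *
np.set_printoptions(precision=1,suppress=True)
for n in("scene","top"):
    a=camera(n)
    for t in("handle","rear","hang","pin"):print(n,t,[(w(r["point"],a),round(r["confidence"],2)) for r in spot_point(t,a) if w(r["point"],a)[0]>560])
print(read_state()["clock"],read_state()["finger_gap"])
E
```

```text
cam [627.4 -15.5 476.7] z [-0.  -0.3 -1. ] x [ 1.  -0.1  0. ]
handle [(array([481.4, 101.4, 133.7]), array([104. ,   2.5]), 0.92), (array([ 307.8, -123.3,  135.7]), array([ 16.2, 225.8]), 0.78), (array([638.4,  54.4, 228.7]), array([264.2,   1.6]), 0.33)]
pin [(array([ 369.7, -136.9,  125.7]), array([ 70.9, 227.4]), 0.93)]
rear [(array([462.5,  90.9, 120.5]), array([95.4, 19.8]), 0.96), (array([635.6,  54.7, 230.8]), array([260.3,   0.6]), 0.94), (array([ 285.3, -116.4,  125.5]), array([  4.2, 219.5]), 0.78)]
track [(array([639. ,  27.4, 177.8]), array([267.7,  52.1]), 0.61)]
scene handle [(array([634.1, 100.6, 242.5]), 0.86)]
scene rear [(array([635.9,  65.1, 227. ]), 0.71)]
scene hang [(array([636.6,  92.1, 169.1]), 0.86)]
scene pin [(array([649.9, 178.9, 208. ]), 0.79)]
top handle [(array([641.7, 102.9, 232.1]), 0.76)]
top rear [(array([638.6,  76. , 226.3]), 0.94)]
top hang [(array([639.2,  96.4, 167.9]), 0.69)]
top pin [(array([651.2, 181.7, 207.5]), 0.7)]
15.2 0.1497880343402025
```

It rests at the catch: hang y is about 94, rear face at y ~65–76, z ~227. I come in behind it.

send_rows --series '[[[6,45,0],0,1],[[6,45,0],0,1],[[5,45,0],0,1],[[0,0,-30],0,1],[[0,0,-30],0,1],[[0,0,-15],0,1],[[0,0,0],0,1],[[0,0,0],0,1]]' --squeeze 30

```text
clock: 16.0
eef_pos: [633.9, 34.9, 319.9]
eef_rot: [3.141, -0.0, 1.451]
wrist_force: [-0.6, -0.0, 0.7]
finger_gap: 0.1
finger_force: 0.0
```

```bash
python3 - <<'E'
from h import *
np.set_printoptions(precision=1,suppress=True)
for n in("top","wrist"):
    a=camera(n)
    for t in("handle","rear","hang","pin"):print(n,t,[(w(r["point"],a),round(r["confidence"],2)) for r in spot_point(t,a) if w(r["point"],a)[0]>560])
    if n=="wrist": cv2.imwrite("pics/w10.png",cv2.resize(a["color"],(768,576)))
s=read_state();print(s["clock"],s["wrist_force"],s["eef_pos"])
E
```

```text
top handle [(array([640.8, 100.9, 233.5]), 0.74)]
top rear [(array([637.7,  72.3, 229.1]), 0.71)]
top hang [(array([639.6,  95.7, 168.5]), 0.54)]
top pin [(array([649.8, 180.7, 209. ]), 0.82)]
wrist handle [(array([642.4, 102.1, 239.1]), 0.79)]
wrist rear [(array([639.7,  69.7, 225.4]), 0.61)]
wrist hang []
wrist pin []
16.5 [-0.5  0.1  0.1] [633.7  35.  319.2]
```

View pics/w10.png

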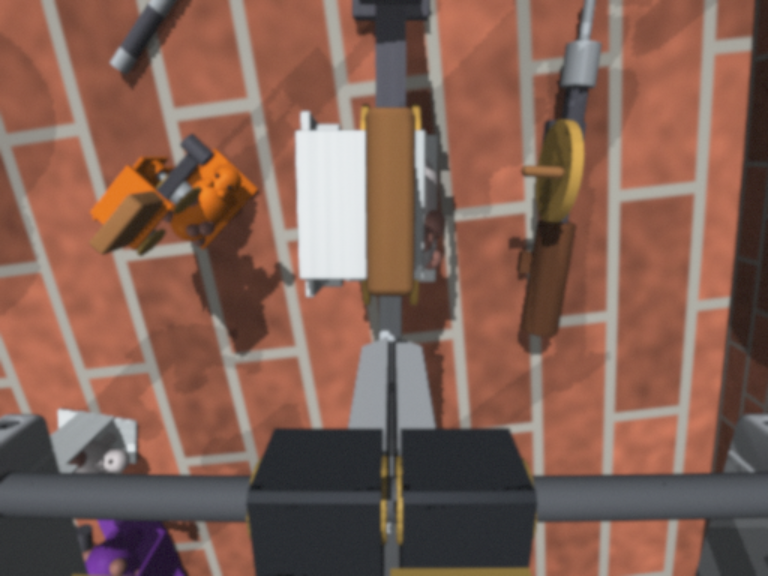

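The wrist view shows the closed fingers at (392,380) straight behind the handle's rear end at (390,290). I push along the rail in small steps, watching the force.

send_rows --series '[[[1.2,10,-1.2],0,1],[[0.9,8,-1],0,1],[[0.5,4,-0.5],0,1],[[0,0,0],0,1]]'

```text
clock: 16.9
eef_pos: [636.3, 57.9, 316.1]
eef_rot: [-3.141, -0.0, 1.452]
wrist_force: [-1.1, -0.2, -0.1]
finger_gap: 0.3
finger_force: 0.0
```

send_rows --series '[[[0.2,2,-0.3],0,1],[[0.3,2,-0.2],0,1],[[0,0,0],0,1]]'

```text
clock: 17.2
eef_pos: [636.8, 60.7, 315.9]
eef_rot: [-3.142, 0.001, 1.451]
wrist_force: [-2.0, -1.4, 0.2]
finger_gap: 0.5
finger_force: 1.2
```

send_rows --series '[[[0.2,2,-0.3],0,1],[[0.3,2,-0.2],0,1],[[0,0,0],0,1]]'

```text
clock: 17.5
eef_pos: [637.3, 64.7, 315.3]
eef_rot: [3.142, 0.001, 1.451]
wrist_force: [-0.2, -4.3, 0.3]
finger_gap: 0.5
finger_force: 2.2
```

send_rows --series '[[[0.2,2,-0.3],0,1],[[0,0,0],0,1]]'

```text
clock: 17.7
eef_pos: [637.5, 66.9, 315.1]
eef_rot: [3.141, 0.0, 1.451]
wrist_force: [0.3, -3.7, 0.6]
finger_gap: 0.3
finger_force: 1.8
```

send_rows --series '[[[0.2,2,-0.3],0,1],[[0,0,0],0,1]]'

```text
clock: 17.9
eef_pos: [637.7, 69.3, 314.7]
eef_rot: [3.142, -0.0, 1.451]
wrist_force: [0.1, -1.1, 0.5]
finger_gap: 0.4
finger_force: 0.9
```

send_rows --series '[[[0.2,2,-0.3],0,1],[[0,0,0],0,1]]'

```text
clock: 18.1
eef_pos: [637.9, 71.4, 314.4]
eef_rot: [-3.142, -0.0, 1.451]
wrist_force: [-0.1, -1.4, 0.6]
finger_gap: 0.5
finger_force: 0.3
```

send_rows --series '[[[0.2,2,-0.3],0,1],[[0,0,0],0,1]]'

```text
clock: 18.3
eef_pos: [638.1, 73.3, 314.1]
eef_rot: [3.142, -0.0, 1.451]
wrist_force: [0.4, -0.6, 0.1]
finger_gap: 0.6
finger_force: 0.3
```

send_rows --series '[[[0.2,2,-0.3],0,1],[[0,0,0],0,1]]'

```text
clock: 18.5
eef_pos: [638.3, 75.2, 313.8]
eef_rot: [3.142, -0.0, 1.451]
wrist_force: [-0.5, -1.0, 1.0]
finger_gap: 0.4
finger_force: 0.4
```

send_rows --series '[[[0.2,2,-0.3],0,1],[[0,0,0],0,1]]'

```text
clock: 18.7
eef_pos: [638.5, 77.2, 313.5]
eef_rot: [3.142, -0.0, 1.451]
wrist_force: [1.0, -0.4, 0.3]
finger_gap: 0.1
finger_force: 0.5
```

send_rows --series '[[[0.2,2,-0.3],0,1],[[0,0,0],0,1]]'

```text
clock: 18.9
eef_pos: [638.7, 79.2, 313.2]
eef_rot: [-3.142, -0.0, 1.451]
wrist_force: [-0.5, -1.1, -0.4]
finger_gap: 0.6
finger_force: 0.2
```

send_rows --series '[[[0.2,2,-0.3],0,1],[[0,0,0],0,1]]'

```text
clock: 19.1
eef_pos: [638.9, 81.3, 312.8]
eef_rot: [-3.141, -0.0, 1.451]
wrist_force: [0.5, -0.0, -0.6]
finger_gap: 0.6
finger_force: 0.0
```

send_rows --series '[[[0.2,2,-0.3],0,1],[[0,0,0],0,1]]'

```text
clock: 19.3
eef_pos: [639.1, 83.2, 312.5]
eef_rot: [-3.141, -0.0, 1.451]
wrist_force: [-0.5, 0.3, 0.4]
finger_gap: 0.5
finger_force: 0.1
```

send_rows --series '[[[0.2,2,-0.3],0,1],[[0,0,0],0,1]]'

```text
clock: 19.5
eef_pos: [639.3, 85.2, 312.3]
eef_rot: [-3.141, 0.0, 1.451]
wrist_force: [-0.0, -0.3, -0.4]
finger_gap: 0.2
finger_force: 0.3
```

```bash
python3 - <<'E'
from h import *
np.set_printoptions(precision=1,suppress=True)
for n in("top","wrist"):
    a=camera(n)
    for t in("handle","rear","hang","pin"):print(n,t,[(w(r["point"],a),round(r["confidence"],2)) for r in spot_point(t,a) if w(r["point"],a)[0]>560])
s=read_state();print(s["clock"],s["wrist_force"],s["eef_pos"])
E
```

```text
top handle []
top rear []
top hang []
top pin [(array([650.9, 209.9, 206.4]), 0.45)]
wrist handle [(array([644.2, 125.9, 234.2]), 0.75)]
wrist rear []
wrist hang []
wrist pin [(array([656.3, 210.3, 198.4]), 0.59)]
20.0 [-1.  -0.9  0.4] [639.3  85.  312.3]
```

send_rows --series '[[[0.2,2,-0.3],0,1],[[0,0,0],0,1]]'

```text
clock: 20.2
eef_pos: [639.5, 86.8, 312.1]
eef_rot: [3.142, 0.001, 1.451]
wrist_force: [0.1, -4.2, 1.2]
finger_gap: 0.3
finger_force: 2.0
```

send_rows --series '[[[0.2,2,-0.3],0,1],[[0,0,0],0,1]]'

```text
clock: 20.4
eef_pos: [639.8, 88.6, 311.9]
eef_rot: [3.141, 0.001, 1.451]
wrist_force: [-0.8, -5.2, 1.7]
finger_gap: 0.4
finger_force: 2.7
```

send_rows --series '[[[0.2,2,-0.3],0,1],[[0,0,0],0,1]]'

```text
clock: 20.6
eef_pos: [640.0, 90.5, 311.7]
eef_rot: [3.141, 0.001, 1.451]
wrist_force: [-0.6, -7.4, 2.9]
finger_gap: 0.5
finger_force: 3.4
```

send_rows --series '[[[0.2,2,-0.3],0,1],[[0,0,0],0,1]]'

```text
clock: 20.8
eef_pos: [640.2, 91.5, 311.5]
eef_rot: [3.141, 0.003, 1.45]
wrist_force: [-2.0, -12.8, 3.9]
finger_gap: 0.9
finger_force: 6.3
```

send_rows --series '[[[0.1,0.7,-0.1],0,1],[[0,0,0],0,1],[[0,0,0],0,1]]'

```text
clock: 21.1
eef_pos: [640.3, 91.7, 311.5]
eef_rot: [3.141, 0.003, 1.449]
wrist_force: [-2.9, -15.4, 3.6]
finger_gap: 0.3
finger_force: 7.7
```

send_rows --series '[[[-0.5,-4,0.5],0,1],[[0,0,0],0,1],[[0,0,0],0,1]]'

```text
clock: 21.4
eef_pos: [639.8, 88.9, 311.8]
eef_rot: [3.141, 0.001, 1.45]
wrist_force: [-1.2, -5.8, 2.7]
finger_gap: 0.7
finger_force: 3.2
```

send_rows --series '[[[-1,-8,1],0,1],[[-3,-20,2],0,1],[[-3,-20,2],0,1],[[0,0,30],0,1],[[0,-40,40],0,1],[[0,-40,0],0,1],[[0,0,0],0,1]]'

```text
clock: 22.1
eef_pos: [632.6, -37.5, 382.7]
eef_rot: [3.14, 0.0, 1.448]
wrist_force: [1.1, 1.1, -0.7]
finger_gap: 0.4
finger_force: 0.0
```

```bash
python3 - <<'E'
from h import *
np.set_printoptions(precision=1,suppress=True)
ims=[]
for n in("top","scene"):
    a=camera(n)
    for t in("handle","rear","hang","pin"):print(n,t,[(w(r["point"],a),round(r["confidence"],2)) for r in spot_point(t,a) if w(r["point"],a)[0]>560])
    ims.append(a["color"])
A=cv2.resize(ims[1][140:230,210:360],(800,480),interpolation=cv2.INTER_CUBIC);cv2.imwrite("pics/s11.png",A)
s=read_state();print(s["clock"],s["wrist_force"],s["eef_pos"])
E
```

```text
top handle [(array([644.7, 127.7, 232.4]), 0.96)]
top rear [(array([643.5,  99.2, 227.1]), 0.68)]
top hang [(array([643.3, 122. , 165. ]), 0.7)]
top pin [(array([653.2, 208.8, 207.9]), 0.87)]
scene handle [(array([637.7, 125.1, 240.4]), 0.56)]
scene rear [(array([637.2,  90.1, 221.9]), 0.9)]
scene hang [(array([641.1, 114.1, 166. ]), 0.7)]
scene pin [(array([650.1, 205.8, 200.7]), 0.57)]
22.6 [-0.1  0.1  0.2] [632.7 -33.1 381.8]
```

View pics/s11.png

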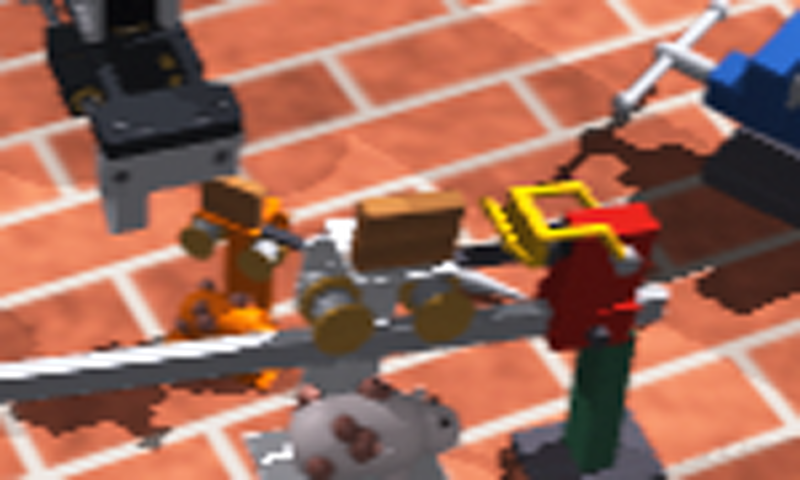

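The scene crop shows the hanger hanging on both rollers, (340,310) and (440,295), with the yellow catch at (545,220) down behind the nose bar. To be sure it is latched I feel for the rear face: if latched, nothing should be felt at TCP y 84.

send_rows --series '[[[0,40,0],0,1],[[0.5,33,0],0,1],[[0,0,-35],0,1],[[0,0,-32],0,1],[[2,20,-2],0,1],[[3,15,-2],0,1],[[0.7,6,-0.3],0,1],[[0.3,2,0],0,1],[[0,0,0],0,1]]'

```text
clock: 23.5
eef_pos: [639.3, 82.3, 311.2]
eef_rot: [3.141, -0.0, 1.451]
wrist_force: [0.2, 1.0, -1.0]
finger_gap: 0.3
finger_force: 0.0
```

send_rows --series '[[[0.1,1,-0.1],0,1],[[0,0,0],0,1],[[0,0,0],0,1]]'

```text
clock: 23.8
eef_pos: [639.3, 83.0, 310.6]
eef_rot: [3.141, 0.0, 1.451]
wrist_force: [0.6, 0.0, -0.8]
finger_gap: 0.8
finger_force: 0.0
```

send_rows --series '[[[0.1,1.2,-0.1],0,1],[[0,0,0],0,1]]'

```text
clock: 24.0
eef_pos: [639.4, 84.5, 310.4]
eef_rot: [-3.142, -0.0, 1.451]
wrist_force: [0.9, -0.2, 0.0]
finger_gap: 0.5
finger_force: 0.0
```

send_rows --series '[[[0.1,1,-0.1],0,1],[[0,0,0],0,1]]'

```text
clock: 24.2
eef_pos: [639.5, 85.3, 310.3]
eef_rot: [-3.142, 0.001, 1.451]
wrist_force: [-0.5, -3.2, 0.5]
finger_gap: 0.4
finger_force: 1.4
```

send_rows --series '[[[0.1,1,-0.1],0,1],[[0,0,0],0,1]]'

```text
clock: 24.4
eef_pos: [639.6, 86.3, 310.2]
eef_rot: [3.142, 0.001, 1.451]
wrist_force: [-0.9, -5.5, 0.8]
finger_gap: 0.6
finger_force: 2.3
```

The push force jumps from 0 to 3–5 N within a millimetre, so the pad is held in by the catch: it is latched. I retreat and hand in.

send_rows --series '[[[-0.5,-5,0.5],0,1],[[-2,-20,2],0,1],[[-2,-20,2],0,1],[[0,-20,30],0,1],[[0,-40,40],0,1],[[0,0,0],0,1],[[0,0,0],0,1],[[0,0,0],0,1]]'

```text
clock: 25.2
eef_pos: [635.0, -13.1, 378.7]
eef_rot: [-3.14, -0.0, 1.452]
wrist_force: [0.5, 0.3, -0.1]
finger_gap: 0.5
finger_force: 0.0
```

```bash
python3 -c "
from cell import *
s=read_state();print(s['eef_pos'],s['wrist_force'],s['clock']);print(sign_off())"
```

```text
[634.99172175 -13.13673856 378.69604241] [ 0.52178624  0.27474569 -0.10017615] 25.2
the job is handed in; nothing more can be done
None
```

The hippo hanger rolled down the rail on its own, was pushed gently (about 15 N at most) until the catch latched behind its nose pin, and I handed the job in at 25.2 s; no verdict came back, but a final touch from behind met the stop's spring force at once, so it is held.

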